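# Stand the chopping board up to drain

### The arm

A 6-joint arm with a two-finger parallel gripper is mounted at the origin on the work surface. World frame = base frame: x ahead of the robot, y to its left, z up, the work surface at z = 0. Lengths are in m, angles in rad, forces in N, time in s.
With the tool pointing down it reaches from about 0.3 to 0.85 m from the base axis. Payload 5.4 kg.
Tool frame: the origin (TCP) lies midway between the tips of the shut fingers; the grasp point (between the pads) lies 19 mm behind it; z points along the fingers, y is the line along which they close (so a half turn about z gives the same grasp; the last joint's range is limited). The gripper opens to 85 mm and grips with 20 to 120 N. Pads are 22 mm wide; open, the fingers measure 114 mm over their backs; the gripper's body (76 mm by 85 mm) begins 54 mm behind the grasp point. The pads swing forward as they close: fully open they stand 13 mm farther back than shut.
Start: joints at [1.115, 0.158, 1.597, -0, 1.386, -0.21], TCP at [0.14, 0.558, 0.201] pointing down, gripper open.
Joint ranges: [-2.91, 2.91], [-0.94, 2.29], [0.18, 2.7], [-1.29, 4.43], [0.17, 2.64], [-3, 3]. Speed limits (rad/s): [2.57, 2.57, 3.14, 3.14, 3.14, 3.14].

### API

Orientations are given as a rotation vector (axis times angle).
In Python, from workcell import status, imaging, order gives the robot as it stands.
- The arm moves only by the tool drive_tool, never from a script. Its argument "series" is a list of rows, each an object with "offset": the shift along the tool's x, y, z in m, a list of three; "twist": the turn, a rotation vector about the tool's x, y, z in degrees, a list of three; "claw": the opening, from 0 (shut) to 1 (fully open). A call has 1 to 5 rows; each row is the pose to reach, as a shift and turn from the pose commanded when the call began, along the tool's axes at that moment; what a row does not reach only later rows make up. A row lasts 1/10 s, in which the tool goes at most 50 mm and 8.59 degrees, less where a joint would pass 70% of its speed; a pose out of reach is approached as far as the arm can. A call with a gripper value outside its range is refused whole. The fingers move at their own pace and stop on an object; "squeeze" is the grip in N (left out, the last holds). Time passes only in rows, so rows that repeat a pose let the fingers close. It gives the time, the measured TCP pose, the force, the opening and the grip force at its end, in the units of the state.
- status.observe(): the state, without advancing time (a new reading comes with each control period).
- imaging.capture(name): name is "scene" or "top" or "wrist"; returns (picture, depth): 480x640x3 uint8, blue, green, red; 480x640 float32, m along the optical axis (not along the pixel's ray), 0 where there is no reading.
- imaging.camera_model(name): a dict with "fx", "fy", "cx", "cy" (pixels), "R" (3x3) and "t" (3): a world point X has camera coordinates R X + t; the wrist camera has in their place "T_tool_cam" (4x4, takes a point from camera to tool coordinates, whose origin is the TCP and whose axes are the flange's). Camera axes: x right, y down, z forward; pixel columns grow to the right and rows downward; lengths in m; the calibration is good to about 2 mm. A picture is of the moment at which its call begins: read the wrist's pose just before it. camera_model takes no time and is no camera call.
- order.close_job(): hands the job in; it is judged then, once.
The state is a dict: "time": time; "joint_pos": joint angles; "qd": joint speeds; "tau": joint torques, N m; "eef_pos": TCP position; "eef_rot": TCP orientation; "contact_force": force on the tool from outside, world axes, zero at the start; "ft_torque": the same for the moment, N m; "finger_gap": opening from 0.0 (shut) to 1.0 (fully open); "finger_force": force on a finger pad.
Only numpy, scipy, OpenCV 4.12 (cv2) and the standard library are available. Lean on these libraries where they do the work, as an engineer would, in place of code of your own. Each camera call takes 0.05 s, during which the arm holds its last target. There are 200 camera calls.

### The job

Clear the bench scraper off the white chopping board and lay it flat in the shallow metal tray. Then pull the board out of the two spring clips that hold it in the draining rack and slide it flat along the runners until it is right up against the stop at the other end, and only then tip it up by its free end so that it stands leaning back on the rack's wire backrest, squarely, with its foot still on the runners against the stop. Leave the lidded jar and the dark grey cup standing where they are.

Things in the scene. Friction and masses are not known exactly. Their poses are not given: they have to be found in the camera images.
- rack: fixed steel draining rack, 430 mm long. Origin on the table; x along the runners from clip end to stop, z up. Two runners, 30 mm wide, at y = +-67 mm, x = -175 to +155 mm, tops at z = 50 mm. Open between them (|y| < 50 mm) down to cross feet 8 mm high at x = -155 and +145 mm. Guide lips at y = +-77.5 mm, up to z = 58 mm, from x = -88 mm on; two low rear tabs at x = -163 mm, up to z = 58 mm
- rack_stop (a point): mid width of the stop's face, at runner height (x = +150, y = 0, z = +50 mm in the rack); axes as the rack. The stop is an upright plate reaching 14 mm above the runners, 160 mm wide
- board: white plastic board, 200 x 150 x 14 mm, 0.4 kg. Origin at the centre of its underside, z out of its upper face, x along its length towards the stop. It starts flat on the runners, origin at rack x = -60 mm; against the stop it is at +50 mm. Leaning properly its z axis is about 110 degrees from vertical, the upper face on the wires. Hand hole through it: x = -80 to -44 mm, |y| < 42 mm
- board_hole (a point): centre of the hand hole at the board's upper face (14 mm above the underside)
- board_foot (a point): middle of the underside's edge at the stop end (x = +100 mm on the board)
- board_lift_edge (a point): middle of the underside's edge at the other, free end (x = -100 mm): the end to be lifted
- scraper: bench scraper lying on the board, 102 x 110 mm, 0.18 kg. Origin on its underside; black bar handle along its y, 24 mm wide (x from -50 to -26 mm), 110 mm long, 26 mm high; thin steel blade 3 mm thick on the +x side to x = +50 mm
- scraper_grip (a point): middle of the scraper's handle, 25 mm above its underside, 1 mm below the handle's top
- tray: shallow open aluminium tray, 240 (x) x 170 (y) x 35 mm high, walls 4 mm, floor 4 mm, loose, 0.7 kg, empty. Origin at the centre of its underside
- jar: bystander: pale jar with a flat white lid, 68 mm across, 90 mm high; origin under its centre
- cup: bystander: dark grey cup, 70 mm across, 80 mm high; origin under its centre
- backrest: wire backrest, part of the rack, same origin and axes. Three wires, 10 mm thick, at y = -50, 0, +50 mm rise from behind the stop, leaning 20 degrees from vertical towards +x, up to z = 215 mm; struts behind
- clips (a point): point midway between the two spring clips, 7 mm above the runners (rack x = -122 mm). Each clip is a black upright roller of radius 10 mm at y = +-83 mm pressed sideways into a notch in the board's edge; grey housings behind at |y| = 99 to 111 mm, up to z = 66 mm. They let go at a pull of about 10 N along rack +x

How it is judged:
On the way, in this order (a step that is already met when the one before it is completed fails the run):
1. the scraper lies flat in the tray, let go (x of scraper in the frame of tray between -0.115 and 0.115 m and y of scraper in the frame of tray between -0.08 and 0.08 m and z of scraper in the frame of tray below 0.015 m and angle between scraper's own z axis and vertical below 0.15 rad and contact force between scraper and the fingers below 0.1 N and linear speed of scraper below 0.03 m/s), for 0.2 s.
2. the board, out of the clips, lies flat on the runners against the stop (x of board_foot in the frame of rack_stop between -0.008 and 0.006 m and angle between board's own z axis and vertical below 0.05 rad and linear speed of board below 0.03 m/s), for 0.2 s.
At the end, for the whole second after the job is handed in: Scraper flat in the tray. Board at rest leaning on the wires (z axis 103 to 116 degrees from vertical), square within 6 degrees and 15 mm sideways, foot on the runners within 35 mm of the stop. Jar and cup within 40 mm of their starts (x of scraper in the frame of tray between -0.115 and 0.115 m and y of scraper in the frame of tray between -0.08 and 0.08 m and z of scraper in the frame of tray below 0.015 m and angle between scraper's own z axis and vertical below 0.15 rad and angle between board's own z axis and vertical between 1.8 and 2.02 rad and contact force between board and backrest above 0.08 N and x of board_foot in the frame of rack_stop between -0.035 and 0.006 m and y of board_foot in the frame of rack_stop between -0.015 and 0.015 m and z of board_foot in the frame of rack_stop between -0.01 and 0.02 m and angle between the y axis of board and the y axis of rack, either way round below 0.1 rad and linear speed of each of board, scraper below 0.02 m/s and angular speed of board below 0.1 rad/s and distance of each of jar, cup from where it was at the start of the episode below 0.04 m); the robot touches nothing.
It fails at once if the jar or the cup is knocked over (angle between any of jar, cup's own z axis and vertical above 0.6 rad).
It also fails if it takes over 69 s, if anything falls off the work surface, if the arm or the gripper's body presses on something with over 40 N, if the wrist force passes 120 N, or if a joint passes its speed limit or range.

## Working session

There is one attempt and no reset: what is moved stays moved. The work goes in short steps, Python scripts to look and compute and a tool call to move; the robot and the scene stay as the last step left them, time stands still between calls to the robot, and variables do not carry over. Pictures are saved under pics/ and viewed, at most 10 in all, crops included, and the job is handed in when it is done.

Besides the shell and the picture viewer there is one more tool, called after ">>>" as name(argument=value, ...) on one line, values as JSON. drive_tool: Moves the arm, as the interface text tells. Its arguments: {"type":"object","properties":{"series":{"type":"array"},"squeeze":{"type":"number"}},"required":["series"]}

```bash
ls; mkdir -p pics; python3 - <<'E'
from workcell import status, imaging
import cv2, numpy as np
s=status.observe(); print({k:np.round(v,3) for k,v in s.items()})
for n in ("scene","top"):
    p,d=imaging.capture(n); cv2.imwrite(f"pics/{n}0.png",p); np.savez(f"{n}0.npz",p=p,d=d)
    m=imaging.camera_model(n); print(n,{k:np.round(v,3) for k,v in m.items()})
print(imaging.camera_model("wrist"))
E
```

```text
pics
{'time': np.float64(0.0), 'joint_pos': array([ 1.115,  0.159,  1.598,  0.   ,  1.386, -0.21 ]), 'qd': array([-0.001, -0.001,  0.001, -0.001,  0.001, -0.002]), 'tau': array([ 0.0000e+00, -3.9601e+01, -3.3142e+01, -0.0000e+00,  8.0000e-03,
        0.0000e+00]), 'eef_pos': array([0.14 , 0.557, 0.2  ]), 'eef_rot': array([-3.850e-01, -3.117e+00,  3.000e-03]), 'contact_force': array([-0.654, -0.922,  0.036]), 'ft_torque': array([-0.019, -0.019,  0.024]), 'finger_force': np.float64(0.0), 'finger_gap': np.float64(0.997)}
scene {'fx': np.float64(562.041), 'fy': np.float64(562.041), 'cx': np.float64(309.348), 'cy': np.float64(236.793), 'R': array([[-0.868,  0.496, -0.011],
       [ 0.331,  0.563, -0.758],
       [-0.37 , -0.661, -0.653]]), 't': array([ 0.429, -0.108,  1.315])}
top {'fx': np.float64(600.402), 'fy': np.float64(600.402), 'cx': np.float64(331.284), 'cy': np.float64(231.57), 'R': array([[-0.023, -1.   , -0.005],
       [-0.979,  0.023, -0.201],
       [ 0.201,  0.   , -0.98 ]]), 't': array([0.035, 0.523, 1.045])}
{'fx': 405.4755517774234, 'fy': 405.4755517774234, 'cx': 314.32441136374473, 'cy': 236.99477556768554, 'T_tool_cam': array([[ 8.45992130e-04, -9.58014411e-01, -2.86718804e-01,
         7.25142921e-02],
       [ 9.99999616e-01,  7.44403500e-04,  4.63319888e-04,
        -6.17206613e-04],
       [-2.30432648e-04, -2.86719086e-01,  9.58014672e-01,
        -1.73474086e-01],
       [ 0.00000000e+00,  0.00000000e+00,  0.00000000e+00,
         1.00000000e+00]])}
```

View pics/scene0.png

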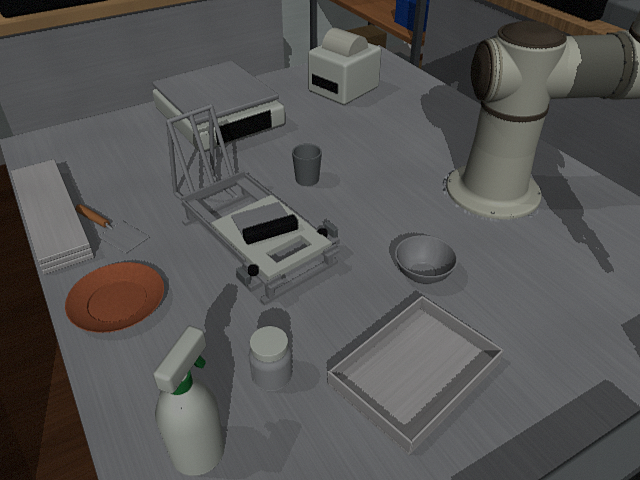

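View pics/top0.png

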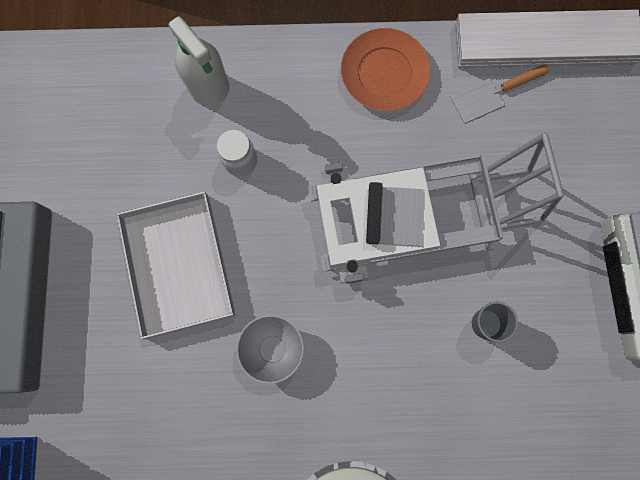

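The scene view shows the rack in the middle with the black handle at (270,229), the tray lower right at (415,370), jar at (270,358) and cup at (307,165). In the top view the board corners are about (317,186), (423,168), (440,247) and (331,264). The handle is at (375,213), the stop at about (490,208), the tray at (176,265), the jar lid at (234,147) and the cup at (495,320).

```bash
cat > h.py <<'E'
import numpy as np, cv2
from workcell import imaging
from scipy.spatial.transform import Rotation as Rot
def ray(m,uv,z):
    """pixels (N,2) -> world xy on plane z"""
    uv=np.atleast_2d(uv).astype(float)
    d=np.c_[(uv[:,0]-m['cx'])/m['fx'],(uv[:,1]-m['cy'])/m['fy'],np.ones(len(uv))]@m['R']
    c=-m['R'].T@m['t']
    return c[:2]+d[:,:2]*((z-c[2])/d[:,2])[:,None]
def cloud(m,d):
    v,u=np.mgrid[:480,:640]
    P=np.stack([(u-m['cx'])/m['fx']*d,(v-m['cy'])/m['fy']*d,d],-1)
    return (P-m['t'])@m['R']
def blob(mask,roi,n=0):
    u0,v0,u1,v1=roi; k=np.zeros_like(mask); k[v0:v1,u0:u1]=mask[v0:v1,u0:u1]
    c=sorted(cv2.findContours(k,cv2.RETR_EXTERNAL,cv2.CHAIN_APPROX_NONE)[0],key=cv2.contourArea)
    return c[-1-n][:,0,:]
def rect(uv,m,z):
    w=ray(m,uv,z); (c,s,a)=cv2.minAreaRect((w*1000).astype(np.float32))
    return np.array(c)/1000,s,a
E
python3 - <<'E'
from h import *
m=imaging.camera_model("top"); f=np.load("top0.npz"); p,d=f['p'],f['d']
hsv=cv2.cvtColor(p,cv2.COLOR_BGR2HSV); g=hsv[...,2]
P=cloud(m,d)
for n,(u,v) in dict(board=(432,225),blade=(405,215),handle=(375,213),hole=(343,220),traywallfloor=(180,270),jar=(234,147),cup=(495,305),table=(300,60)).items(): print(n,p[v,u],P[v,u].round(3))
white=((g>165)*255).astype('uint8'); black=((g<40)*255).astype('uint8')
print("board",rect(blob(white,(305,155,450,275)),m,.064))
print("handle",rect(blob(black,(360,175,390,250)),m,.090))
for roi in((325,170,345,187),(343,257,361,275)):
    try: print("roller",rect(blob(black,roi),m,.064))
    except Exception as e: print(e)
print("jar",rect(blob(white,(210,120,260,180)),m,.090))
# tray by height: rim
Z=P[...,2]; 
for nm,roi,lo,hi in(("tray",(100,180,250,350),.028,.045),("stop",(460,150,505,250),.056,.07),("cup",(465,290,525,350),.07,.09)):
    k=((Z>lo)&(Z<hi)); q=np.zeros_like(k); q[roi[1]:roi[3],roi[0]:roi[2]]=1; k&=q; pts=P[k][:,:2]
    print(nm,len(pts),cv2.minAreaRect((pts*1000).astype(np.float32)), cv2.boxPoints(cv2.minAreaRect((pts*1000).astype(np.float32))).round())
print(cv2.boxPoints(cv2.minAreaRect((ray(m,blob(white,(305,155,450,275)),.064)*1000).astype(np.float32))))
E
```

```text
board [194 198 198] [ 0.529 -0.16   0.068]
blade [148 142 142] [ 0.548 -0.112  0.069]
handle [48 50 47] [ 0.548 -0.056  0.092]
hole [104 101  99] [ 0.558 -0.001 -0.001]
traywallfloor [191 184 191] [0.467 0.31  0.004]
jar [190 195 191] [0.676 0.195 0.095]
cup [64 60 57] [ 0.383 -0.263  0.064]
table [158 152 151] [0.893 0.078 0.001]
board (array([ 0.55114807, -0.06175276]), (149.92568969726562, 200.16453552246094), 8.77537727355957)
handle (array([ 0.49721686, -0.04946572]), (19.560819625854492, 6.815666198730469), 83.35586547851562)
roller (array([0.61525189, 0.00656994]), (1.325919270515442, 2.6567373275756836), 44.682682037353516)
roller (array([ 0.46729709, -0.0098684 ]), (0.0, 0.0), 0.0)
jar (array([0.68287457, 0.19875272]), (56.99843215942383, 55.60078048706055), 88.61079406738281)
tray 1390 ((446.8876037597656, 296.44183349609375), (306.49627685546875, 193.0963134765625), 14.00676155090332) [[275. 353.]
 [322. 166.]
 [619. 240.]
 [572. 427.]]
stop 600 ((576.5723876953125, -250.1786651611328), (77.62239074707031, 173.1811981201172), 88.80621337890625) [[ 489. -287.]
 [ 662. -291.]
 [ 664. -213.]
 [ 491. -210.]]
cup 388 ((353.5556640625, -261.0714111328125), (68.76079559326172, 67.08880615234375), 88.370361328125) [[ 319. -294.]
 [ 386. -296.]
 [ 388. -228.]
 [ 321. -226.]]
[[ 461.79407    25.721535]
 [ 492.33142  -172.0999  ]
 [ 640.5021   -149.22705 ]
 [ 609.9647     48.594376]]
```

```bash
python3 - <<'E'
from h import *
m=imaging.camera_model("top"); f=np.load("top0.npz"); p,d=f['p'],f['d']
g=p.max(2); P=cloud(m,d); Z=P[...,2]
black=((g<75)*255).astype('uint8'); w=ray(m,blob(black,(358,175,386,250)),.090)
r=cv2.minAreaRect((w*1000).astype(np.float32)); print("handle",r)
# blade: via depth
ms=imaging.camera_model("scene"); f=np.load("scene0.npz"); gs=f['p'].max(2)
b=((gs<60)*255).astype('uint8'); w=ray(ms,blob(b,(238,208,302,247)),.080); print("handle scene",cv2.minAreaRect((w*1000).astype(np.float32)))
k=((Z>.02)&(Z<.06)).astype('uint8')*255
k=cv2.morphologyEx(k,cv2.MORPH_OPEN,np.ones((2,2),np.uint8))
c=blob(k,(105,180,250,350)); w=ray(m,c,.035); r=cv2.minAreaRect((w*1000).astype(np.float32)); print("tray",r)
w=ray(m,[[118,213],[206,193],[233,316],[143,339]],.035);print(w.round(3),w.mean(0),[np.linalg.norm(w[i]-w[(i+1)%4]).round(3) for i in range(4)])
print(Rot.from_rotvec([-.385,-3.117,.003]).as_matrix().round(3))
E
```

```text
handle ((549.0631103515625, -54.44160842895508), (24.27076530456543, 110.84617614746094), 85.10368347167969)
handle scene ((550.422119140625, -52.725067138671875), (49.190120697021484, 116.3033676147461), 84.8462905883789)
tray ((473.39892578125, 310.80810546875), (241.61085510253906, 172.71324157714844), 13.42375659942627)
[[0.573 0.421]
 [0.608 0.257]
 [0.376 0.204]
 [0.339 0.365]] [0.47390851 0.31183224] [np.float64(0.168), np.float64(0.238), np.float64(0.166), np.float64(0.241)]
[[-0.97   0.243 -0.001]
 [ 0.243  0.97  -0.002]
 [ 0.001 -0.002 -1.   ]]
```

>>> drive_tool(series=[{"offset": [-0.182, -0.164, 0], "twist": [0, 0, 0], "claw": 1}, {"offset": [-0.182, -0.164, 0], "twist": [0, 0, 0], "claw": 1}, {"offset": [-0.182, -0.164, 0], "twist": [0, 0, 0], "claw": 1}, {"offset": [-0.182, -0.164, 0], "twist": [0, 0, 0], "claw": 1}, {"offset": [-0.182, -0.164, 0], "twist": [0, 0, 0], "claw": 1}])

```text
time: 0.6
eef_pos: [0.2771, 0.3523, 0.2002]
eef_rot: [-0.385, -3.118, 0.001]
contact_force: [0.8, 0.2, 1.4]
finger_gap: 1.004
finger_force: 0.0
```

>>> drive_tool(series=[{"offset": [-0.182, -0.164, 0], "twist": [0, 0, 0], "claw": 1}, {"offset": [-0.182, -0.164, 0], "twist": [0, 0, 0], "claw": 1}, {"offset": [-0.182, -0.164, 0], "twist": [0, 0, 0], "claw": 1}, {"offset": [-0.182, -0.164, 0], "twist": [0, 0, 0], "claw": 1}, {"offset": [-0.182, -0.164, 0], "twist": [0, 0, 0], "claw": 1}])

```text
time: 1.1
eef_pos: [0.4138, 0.1489, 0.2004]
eef_rot: [0.386, 3.118, 0.0]
contact_force: [0.1, 0.8, 0.2]
finger_gap: 1.002
finger_force: 0.0
```

>>> drive_tool(series=[{"offset": [-0.181, -0.165, 0], "twist": [0, 0, -9.2], "claw": 0.8}, {"offset": [-0.181, -0.165, 0], "twist": [0, 0, -9.2], "claw": 0.8}, {"offset": [-0.181, -0.165, 0], "twist": [0, 0, -9.2], "claw": 0.8}, {"offset": [-0.181, -0.165, 0], "twist": [0, 0, -9.2], "claw": 0.8}, {"offset": [-0.181, -0.165, 0], "twist": [0, 0, -9.2], "claw": 0.8}])

```text
time: 1.6
eef_pos: [0.5487, -0.0544, 0.2001]
eef_rot: [-0.135, -3.138, -0.001]
contact_force: [0.9, 0.7, 0.7]
finger_gap: 0.8
finger_force: 0.0
```

>>> drive_tool(series=[{"offset": [0, 0, 0.05], "twist": [0, 0, 0], "claw": 0.8}, {"offset": [0, 0, 0.1], "twist": [0, 0, 0], "claw": 0.8}, {"offset": [0, 0, 0.12], "twist": [0, 0, 0], "claw": 0.8}, {"offset": [0, 0, 0.128], "twist": [0, 0, 0], "claw": 0.7}, {"offset": [0, 0, 0.128], "twist": [0, 0, 0], "claw": 0.2}], squeeze=40)

```text
time: 2.1
eef_pos: [0.5475, -0.0523, 0.0717]
eef_rot: [-0.134, -3.137, -0.001]
contact_force: [-1.3, -0.0, 0.8]
finger_gap: 0.547
finger_force: 0.0
```

>>> drive_tool(series=[{"offset": [0, 0, 0], "twist": [0, 0, 0], "claw": 0.1}, {"offset": [0, 0, 0], "twist": [0, 0, 0], "claw": 0.1}, {"offset": [0, 0, 0], "twist": [0, 0, 0], "claw": 0.1}, {"offset": [0, 0, 0], "twist": [0, 0, 0], "claw": 0.1}, {"offset": [0, 0, 0], "twist": [0, 0, 0], "claw": 0.1}])

```text
time: 2.6
eef_pos: [0.5485, -0.0526, 0.0731]
eef_rot: [0.134, 3.138, -0.0]
contact_force: [0.6, -0.3, 0.3]
finger_gap: 0.1
finger_force: 0.0
```

```bash
python3 - <<'E'
from workcell import imaging,status
import cv2,numpy as np
a,_=imaging.capture("scene"); b,_=imaging.capture("wrist"); s=status.observe(); print(s['finger_gap'],s['finger_force'],s['eef_pos'])
cv2.imwrite("pics/g1.png",np.hstack([cv2.resize(a[140:320,160:400],(440,330)),cv2.resize(b,(360,330))]))
E
```

```text
0.10407633926976705 0.0 [ 0.54826778 -0.05250431  0.07275458]
```

View pics/g1.png

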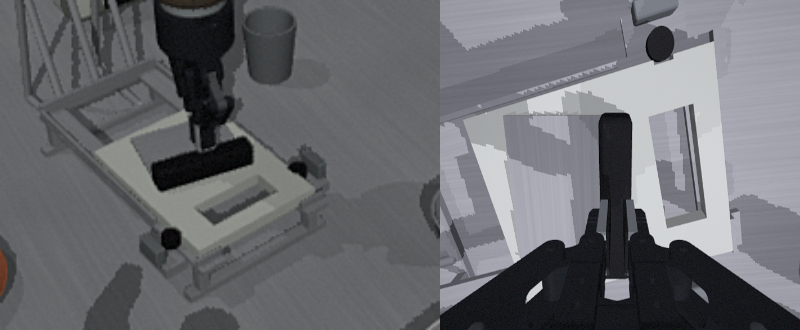

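The left half shows the closed fingertips over the handle's middle at about (207,148). In the wrist half the pads are at (595,225) and (640,225) on either side of the black bar at (615,150). A gap of 0.1 doesn't fit a 24 mm handle, so I'll check heights by depth.

```bash
python3 - <<'E'
from h import *
from workcell import status
s=status.observe(); p,d=imaging.capture("wrist"); m=imaging.camera_model("wrist")
v,u=np.mgrid[:480,:640]
C=np.stack([(u-m['cx'])/m['fx']*d,(v-m['cy'])/m['fy']*d,d],-1)
T=m['T_tool_cam']; t=C@T[:3,:3].T+T[:3,3]
W=t@Rot.from_rotvec(s['eef_rot']).as_matrix().T+s['eef_pos']
# crop px (x-440)*640/360, y*480/330
for n,(x,y) in dict(handle=(615,130),handle2=(617,190),between=(617,240),padL=(597,222),padR=(638,222),padR2=(640,250),board=(690,60),blade=(560,180)).items():
    a,b=int((x-440)*640/360),int(y*480/330); print(n,(a,b),p[b,a],d[b,a].round(3),"tool",t[b,a].round(3),"world",W[b,a].round(3))
row=int(130*480/330)
print([ (u0,p[row,u0].max(),W[row,u0].round(3).tolist()) for u0 in range(270,360,8)])
E
```

```text
handle (311, 189) [40 36 38] 0.158 tool [ 0.045 -0.002 -0.017] world [ 0.503 -0.051  0.089]
handle2 (314, 276) [32 28 27] 0.168 tool [ 0.009 -0.001 -0.017] world [ 0.539 -0.052  0.09 ]
between (314, 349) [33 27 28] 0.178 tool [-0.026 -0.001 -0.017] world [ 0.574 -0.055  0.09 ]
padL (279, 322) [49 46 41] 0.136 tool [ 0.006 -0.012 -0.051] world [ 0.541 -0.064  0.124]
padR (352, 322) [44 39 38] 0.136 tool [ 0.006  0.012 -0.052] world [ 0.543 -0.04   0.124]
padR2 (355, 363) [27 26 20] 0.105 tool [ 0.011  0.01  -0.082] world [ 0.538 -0.042  0.155]
board (444, 87) [201 201 196] 0.17 tool [0.084 0.054 0.008] world [0.469 0.008 0.065]
blade (213, 261) [186 175 174] 0.191 tool [ 0.007 -0.048  0.007] world [ 0.537 -0.1    0.066]
[(270, np.uint8(118), [0.505, -0.069, 0.068]), (278, np.uint8(123), [0.506, -0.066, 0.067]), (286, np.uint8(27), [0.502, -0.06, 0.09]), (294, np.uint8(38), [0.502, -0.057, 0.091]), (302, np.uint8(33), [0.503, -0.054, 0.09]), (310, np.uint8(36), [0.503, -0.051, 0.09]), (318, np.uint8(38), [0.503, -0.048, 0.09]), (326, np.uint8(37), [0.503, -0.045, 0.09]), (334, np.uint8(31), [0.504, -0.042, 0.091]), (342, np.uint8(198), [0.509, -0.037, 0.063]), (350, np.uint8(203), [0.509, -0.034, 0.064]), (358, np.uint8(204), [0.509, -0.03, 0.064])]
```

>>> drive_tool(series=[{"offset": [0, 0, 0], "twist": [0, 0, 0], "claw": 0}, {"offset": [0, 0, 0], "twist": [0, 0, 0], "claw": 0}, {"offset": [0, 0, 0], "twist": [0, 0, 0], "claw": 0}, {"offset": [0, 0, 0], "twist": [0, 0, 0], "claw": 0}], squeeze=40)

```text
time: 3.15
eef_pos: [0.5482, -0.0525, 0.0726]
eef_rot: [-0.134, -3.139, 0.0]
contact_force: [-0.5, -0.6, -0.6]
finger_gap: -0.0
finger_force: 0.0
```

```bash
python3 - <<'E'
from h import *
from workcell import status
p,d=imaging.capture("wrist"); m=imaging.camera_model("wrist")
s=status.observe(); print(s['finger_gap'],s['finger_force'])
v,u=np.mgrid[:480,:640]
C=np.stack([(u-m['cx'])/m['fx']*d,(v-m['cy'])/m['fy']*d,d],-1)
T=m['T_tool_cam']; t=C@T[:3,:3].T+T[:3,3]
for r in (290,305,320,335,350): print(r,[(c,*(t[r,c]*1000).round().astype(int).tolist()) for c in range(265,370,9)])
c=cv2.convertScaleAbs(p[200:460,180:460],alpha=2.2); cv2.imwrite("pics/g2.png",cv2.resize(c,None,fx=2,fy=2))
E
```

```text
0.00011062625162094627 0.0
290 [(265, -8, -24, 6), (274, -8, -20, 7), (283, -8, -16, 6), (292, 3, -10, -17), (301, 11, -6, -35), (310, 11, -2, -35), (319, 11, 1, -35), (328, 10, 4, -34), (337, 3, 9, -17), (346, -9, 15, 9), (355, -9, 19, 8), (364, -9, 24, 9)]
305 [(265, -16, -25, 7), (274, -15, -20, 4), (283, 7, -12, -40), (292, 7, -9, -40), (301, 11, -5, -47), (310, 10, -2, -46), (319, 11, 1, -47), (328, 11, 4, -47), (337, 7, 8, -39), (346, 7, 11, -39), (355, -17, 19, 8), (364, -17, 24, 8)]
320 [(265, -23, -25, 5), (274, -24, -20, 6), (283, 6, -11, -50), (292, 7, -8, -51), (301, 11, -5, -58), (310, 10, -2, -57), (319, 11, 1, -58), (328, 10, 4, -57), (337, 6, 7, -50), (346, 7, 10, -51), (355, -25, 20, 8), (364, -25, 24, 9)]
335 [(265, -32, -25, 6), (274, 7, -13, -61), (283, 7, -10, -61), (292, 6, -8, -60), (301, 11, -5, -67), (310, 10, -2, -67), (319, 11, 1, -67), (328, 10, 3, -67), (337, 6, 7, -60), (346, 6, 9, -59), (355, 6, 12, -60), (364, -34, 25, 9)]
350 [(265, 11, -14, -76), (274, 12, -12, -78), (283, 13, -9, -78), (292, 12, -7, -77), (301, 11, -4, -76), (310, 6, -2, -68), (319, 6, 1, -68), (328, 11, 3, -76), (337, 12, 6, -77), (346, 12, 8, -78), (355, 12, 10, -78), (364, 12, 13, -78)]
```

View pics/g2.png

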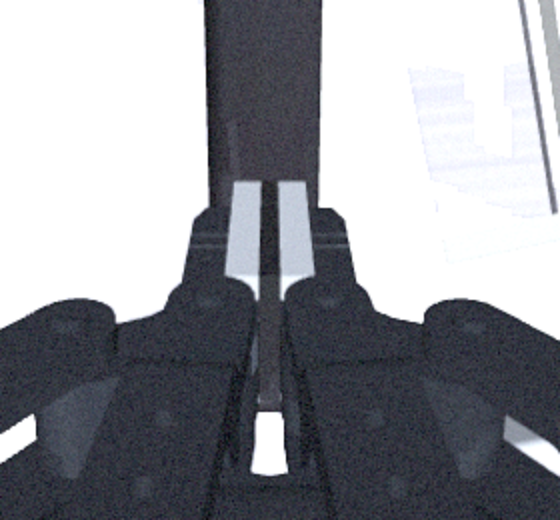

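The fingers are shut at (270,230) in the crop, with their tips near tool z = -34 mm. That is well above the handle top, so the real tips sit about 34 mm behind the reported TCP. I'll correct every height by that amount.

>>> drive_tool(series=[{"offset": [0, 0, -0.01], "twist": [0, 0, 0], "claw": 0.8}, {"offset": [0, 0, -0.01], "twist": [0, 0, 0], "claw": 0.8}, {"offset": [0, -0.001, -0.01], "twist": [0, 0, 0], "claw": 0.8}, {"offset": [0, -0.001, -0.01], "twist": [0, 0, 0], "claw": 0.8}, {"offset": [0, -0.001, 0.01], "twist": [0, 0, 0], "claw": 0.8}])

```text
time: 3.7
eef_pos: [0.5506, -0.0543, 0.065]
eef_rot: [0.134, 3.133, -0.003]
contact_force: [1.1, -0.9, -0.4]
finger_gap: 0.798
finger_force: 0.0
```

>>> drive_tool(series=[{"offset": [0, 0, 0.01], "twist": [0, 0, 0], "claw": 0.8}, {"offset": [0, 0, 0.018], "twist": [0, 0, 0], "claw": 0.8}, {"offset": [0, 0, 0.025], "twist": [0, 0, 0], "claw": 0.6}, {"offset": [0, 0, 0.025], "twist": [0, 0, 0], "claw": 0.2}, {"offset": [0, 0, 0.025], "twist": [0, 0, 0], "claw": 0.1}], squeeze=40)

```text
time: 4.2
eef_pos: [0.5483, -0.0535, 0.0378]
eef_rot: [0.134, 3.138, -0.0]
contact_force: [0.5, -0.2, 0.3]
finger_gap: 0.292
finger_force: 0.0
```

>>> drive_tool(series=[{"offset": [0, 0, 0], "twist": [0, 0, 0], "claw": 0.0}, {"offset": [0, 0, 0], "twist": [0, 0, 0], "claw": 0}, {"offset": [0, 0, 0], "twist": [0, 0, 0], "claw": 0}])

```text
time: 4.5
eef_pos: [0.5484, -0.0536, 0.038]
eef_rot: [0.134, 3.138, -0.0]
contact_force: [-0.1, -0.3, 0.3]
finger_gap: 0.268
finger_force: 39.8
```

>>> drive_tool(series=[{"offset": [0, 0, -0.045], "twist": [0, 0, 0], "claw": 0}, {"offset": [0, 0, -0.09], "twist": [0, 0, 0], "claw": 0}, {"offset": [0.01, 0.035, -0.09], "twist": [0, 0, 0], "claw": 0}, {"offset": [0.024, 0.08, -0.09], "twist": [0, 0, 0], "claw": 0}, {"offset": [0.036, 0.12, -0.09], "twist": [0, 0, 0], "claw": 0}])

```text
time: 5.0
eef_pos: [0.522, 0.0705, 0.128]
eef_rot: [0.135, 3.138, 0.001]
contact_force: [0.5, 0.5, -1.2]
finger_gap: 0.273
finger_force: 40.0
```

>>> drive_tool(series=[{"offset": [0.013, 0.045, 0], "twist": [0, 0, -4], "claw": 0}, {"offset": [0.026, 0.09, 0], "twist": [0, 0, -8], "claw": 0}, {"offset": [0.04, 0.135, 0], "twist": [0, 0, -12], "claw": 0}, {"offset": [0.054, 0.18, 0], "twist": [0, 0, -16], "claw": 0}, {"offset": [0.066, 0.22, 0], "twist": [0, 0, -18.3], "claw": 0}])

```text
time: 5.5
eef_pos: [0.4743, 0.2961, 0.1276]
eef_rot: [0.372, -3.119, -0.0]
contact_force: [0.5, -0.4, -1.3]
finger_gap: 0.271
finger_force: 40.0
```

>>> drive_tool(series=[{"offset": [-0.003, 0.034, 0.02], "twist": [0, 0, 0], "claw": 0}, {"offset": [-0.003, 0.034, 0.065], "twist": [0, 0, 0], "claw": 0}, {"offset": [-0.003, 0.034, 0.11], "twist": [0, 0, 0], "claw": 0}, {"offset": [-0.003, 0.034, 0.135], "twist": [0, 0, 0], "claw": 0}, {"offset": [-0.003, 0.034, 0.145], "twist": [0, 0, 0], "claw": 0}])

```text
time: 6.0
eef_pos: [0.4674, 0.3266, -0.021]
eef_rot: [0.367, -3.114, 0.003]
contact_force: [0.1, -0.3, -1.2]
finger_gap: 0.271
finger_force: 40.0
```

>>> drive_tool(series=[{"offset": [0, 0, 0.002], "twist": [0, 0, 0], "claw": 0}, {"offset": [0, 0, 0.003], "twist": [0, 0, 0], "claw": 0}, {"offset": [0, 0, 0.003], "twist": [0, 0, 0], "claw": 0}])

```text
time: 6.3
eef_pos: [0.4722, 0.3283, -0.0185]
eef_rot: [-0.366, 3.117, 0.002]
contact_force: [-0.7, -0.7, -0.3]
finger_gap: 0.269
finger_force: 40.0
```

>>> drive_tool(series=[{"offset": [0, 0, 0.001], "twist": [0, 0, 0], "claw": 0.3}, {"offset": [0, 0, 0.001], "twist": [0, 0, 0], "claw": 0.45}, {"offset": [0, 0, 0.001], "twist": [0, 0, 0], "claw": 0.5}, {"offset": [0, 0, -0.02], "twist": [0, 0, 0], "claw": 0.5}, {"offset": [0, 0, -0.06], "twist": [0, 0, 0], "claw": 0.5}])

```text
time: 6.8
eef_pos: [0.4676, 0.3264, 0.0373]
eef_rot: [0.366, -3.113, 0.003]
contact_force: [1.1, -0.4, 1.0]
finger_gap: 0.498
finger_force: 0.0
```

>>> drive_tool(series=[{"offset": [0, 0, -0.05], "twist": [0, 0, 0], "claw": 0.5}, {"offset": [0, 0, -0.1], "twist": [0, 0, 0], "claw": 0.5}, {"offset": [0, 0, -0.12], "twist": [0, 0, 0], "claw": 0.5}])

```text
time: 7.1
eef_pos: [0.4734, 0.329, 0.1662]
eef_rot: [-0.366, 3.111, 0.004]
contact_force: [1.5, -0.7, 0.3]
finger_gap: 0.5
finger_force: 0.0
```

```bash
python3 - <<'E'
from h import *
from workcell import status
s=status.observe(); p,d=imaging.capture("wrist"); m=imaging.camera_model("wrist")
v,u=np.mgrid[:480,:640]
C=np.stack([(u-m['cx'])/m['fx']*d,(v-m['cy'])/m['fy']*d,d],-1)
T=m['T_tool_cam']; W=(C@T[:3,:3].T+T[:3,3])@Rot.from_rotvec(s['eef_rot']).as_matrix().T+s['eef_pos']
k=(p.max(2)<75)&(W[...,2]<.045)&(W[...,2]>.015); q=W[k]
print(s['eef_pos'],k.sum(),np.median(q,0),np.percentile(q[:,2],[5,95]),cv2.minAreaRect((q[:,:2]*1000).astype(np.float32)))
t,dt=imaging.capture("top"); mt=imaging.camera_model("top"); P=cloud(mt,dt)
b=((t.max(2)>165)*255).astype('uint8'); r=rect(blob(b,(305,155,450,275)),mt,.064); print("board",r, cv2.boxPoints(((r[0][0]*1000,r[0][1]*1000),r[1],r[2])))
cv2.imwrite("pics/t2.png",np.hstack([t[140:380,90:520][:, :430],cv2.resize(p,(320,240))]))
E
```

```text
[0.47335542 0.32901245 0.1662232 ] 10766 [0.4649552  0.55892788 0.0296818 ] [0.01710719 0.04234301] ((471.08074951171875, 410.657470703125), (301.43890380859375, 257.796630859375), 89.83541870117188)
board (array([ 0.55115961, -0.061744  ]), (150.3854217529297, 200.66836547851562), 8.646088600158691) [[ 461.7381     26.146198]
 [ 491.90472  -172.24173 ]
 [ 640.5811   -149.63419 ]
 [ 610.4145     48.75374 ]]
```

View pics/t2.png

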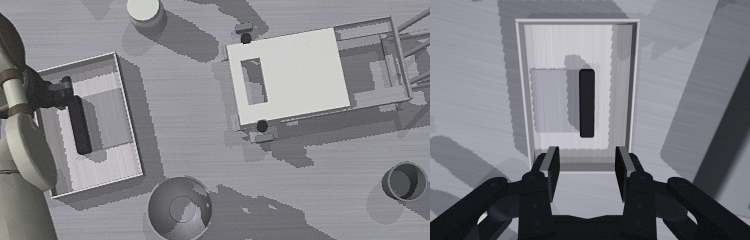

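The left half shows the scraper flat inside the tray, handle at (80,125) and blade at (110,115), and the board bare and still in the clips at (290,65). The wrist view on the right agrees. Next I grip the bridge between the hand hole and the free end.

>>> drive_tool(series=[{"offset": [0.001, -0.04, 0], "twist": [0, 0, 0], "claw": 0.5}, {"offset": [0.002, -0.085, 0], "twist": [0, 0, 0], "claw": 0.5}, {"offset": [0.004, -0.13, 0], "twist": [0, 0, 0], "claw": 0.5}, {"offset": [0.004, -0.175, 0], "twist": [0, 0, 0], "claw": 0.5}, {"offset": [0.004, -0.21, 0], "twist": [0, 0, 0], "claw": 0.5}])

```text
time: 7.7
eef_pos: [0.5145, 0.1202, 0.1579]
eef_rot: [0.365, -3.118, 0.0]
contact_force: [0.8, 0.3, -0.2]
finger_gap: 0.496
finger_force: 0.0
```

>>> drive_tool(series=[{"offset": [0.004, -0.04, 0], "twist": [0, 0, 2], "claw": 0.5}, {"offset": [0.004, -0.08, 0], "twist": [0, 0, 4.8], "claw": 0.5}, {"offset": [0.004, -0.098, 0.02], "twist": [0, 0, 4.8], "claw": 0.5}, {"offset": [0.004, -0.098, 0.04], "twist": [0, 0, 4.8], "claw": 0.5}, {"offset": [0.004, -0.098, 0.04], "twist": [0, 0, 4.8], "claw": 0.5}])

```text
time: 8.2
eef_pos: [0.5307, 0.0262, 0.1151]
eef_rot: [0.233, -3.124, -0.004]
contact_force: [-1.2, 0.1, -0.4]
finger_gap: 0.495
finger_force: 0.0
```

>>> drive_tool(series=[{"offset": [-0.007, 0, 0.02], "twist": [0, 0, 0], "claw": 0.5}, {"offset": [-0.007, 0, 0.02], "twist": [0, 0, 0], "claw": 0.5}, {"offset": [-0.007, 0, 0.02], "twist": [0, 0, 0], "claw": 0.5}])

```text
time: 8.5
eef_pos: [0.5405, 0.0278, 0.0996]
eef_rot: [0.237, -3.131, -0.0]
contact_force: [0.9, 0.2, -0.1]
finger_gap: 0.5
finger_force: 0.0
```

```bash
python3 - <<'E'
from h import *
from workcell import status
s=status.observe(); print(s['eef_pos'],s['eef_rot'],s['joint_pos'].round(3) if hasattr(s['joint_pos'],'round') else s['joint_pos'])
p,d=imaging.capture("wrist"); m=imaging.camera_model("wrist")
v,u=np.mgrid[:480,:640]
C=np.stack([(u-m['cx'])/m['fx']*d,(v-m['cy'])/m['fy']*d,d],-1)
T=m['T_tool_cam']; t=C@T[:3,:3].T+T[:3,3]; W=t@Rot.from_rotvec(s['eef_rot']).as_matrix().T+s['eef_pos']
# bar at tool x ~ +25mm : y-extent of points at board height
k=(abs(W[...,2]-.064)<.006)&(abs(t[...,0]-.03)<.004)&(p.max(2)>120); y=np.sort(t[k][:,1]); 
g=np.where(np.diff(y)>.008)[0]; print(y[0],y[-1],[(y[i],y[i+1]) for i in g])
cv2.imwrite("pics/w3.png",p)
E
```

```text
[0.54053358 0.02781784 0.09963024] [ 2.37279055e-01 -3.13136423e+00 -4.38297579e-04] [-0.172  0.174  1.789 -0.     1.181 -1.894]
-0.16673190159901152 0.010208133526931087 [(np.float64(-0.0449968622052998), np.float64(-0.009292502725802102))]
```

>>> drive_tool(series=[{"offset": [0.002, 0, 0.035], "twist": [0, 0, 0], "claw": 0.5}, {"offset": [0.002, 0, 0.06], "twist": [0, 0, 0], "claw": 0.5}, {"offset": [0.002, 0, 0.08], "twist": [0, 0, 0], "claw": 0.5}, {"offset": [0.002, 0, 0.09], "twist": [0, 0, 0], "claw": 0.5}, {"offset": [0.002, 0, 0.092], "twist": [0, 0, 0], "claw": 0.4}], squeeze=60)

```text
time: 9.05
eef_pos: [0.5386, 0.0272, 0.0073]
eef_rot: [0.236, -3.132, -0.0]
contact_force: [-0.3, -0.1, -0.5]
finger_gap: 0.401
finger_force: 0.0
```

>>> drive_tool(series=[{"offset": [0, 0, 0], "twist": [0, 0, 0], "claw": 0.2}, {"offset": [0, 0, 0], "twist": [0, 0, 0], "claw": 0}, {"offset": [0, 0, 0], "twist": [0, 0, 0], "claw": 0}, {"offset": [0, 0, 0], "twist": [0, 0, 0], "claw": 0}])

```text
time: 9.45
eef_pos: [0.5398, 0.0271, 0.0088]
eef_rot: [-0.236, 3.131, -0.0]
contact_force: [-2.7, 2.1, 5.7]
finger_gap: 0.218
finger_force: 59.7
```

>>> drive_tool(series=[{"offset": [0, -0.008, 0], "twist": [0, 0, 0], "claw": 0}, {"offset": [0, -0.02, 0], "twist": [0, 0, 0], "claw": 0}, {"offset": [0, -0.035, 0], "twist": [0, 0, 0], "claw": 0}, {"offset": [0, -0.055, 0], "twist": [0, 0, 0], "claw": 0}, {"offset": [0, -0.075, 0], "twist": [0, 0, 0], "claw": 0}])

```text
time: 9.95
eef_pos: [0.5513, -0.0465, 0.0088]
eef_rot: [-0.236, 3.131, 0.002]
contact_force: [-0.8, 6.3, 5.5]
finger_gap: 0.224
finger_force: 59.8
```

>>> drive_tool(series=[{"offset": [0, -0.01, 0], "twist": [0, 0, 0], "claw": 0}, {"offset": [0, -0.018, 0], "twist": [0, 0, 0], "claw": 0}, {"offset": [0, -0.024, 0], "twist": [0, 0, 0], "claw": 0}, {"offset": [0, -0.028, 0], "twist": [0, 0, 0], "claw": 0}, {"offset": [0, -0.03, 0], "twist": [0, 0, 0], "claw": 0}])

```text
time: 10.45
eef_pos: [0.5557, -0.0758, 0.0088]
eef_rot: [-0.235, 3.131, 0.003]
contact_force: [-1.4, 8.0, 7.7]
finger_gap: 0.222
finger_force: 60.3
```

>>> drive_tool(series=[{"offset": [0, -0.002, 0], "twist": [0, 0, 0], "claw": 0}, {"offset": [0, -0.004, 0], "twist": [0, 0, 0], "claw": 0}, {"offset": [0, -0.005, 0], "twist": [0, 0, 0], "claw": 0}, {"offset": [0, -0.005, 0], "twist": [0, 0, 0], "claw": 0}])

```text
time: 10.85
eef_pos: [0.5562, -0.0795, 0.0088]
eef_rot: [-0.235, 3.131, 0.005]
contact_force: [-1.0, 11.5, 8.6]
finger_gap: 0.223
finger_force: 60.5
```

>>> drive_tool(series=[{"offset": [0, -0.001, 0], "twist": [0, 0, 0], "claw": 0}, {"offset": [0, -0.002, 0], "twist": [0, 0, 0], "claw": 0}, {"offset": [0, -0.002, 0], "twist": [0, 0, 0], "claw": 0}])

```text
time: 11.15
eef_pos: [0.5562, -0.0794, 0.0088]
eef_rot: [-0.235, 3.132, 0.01]
contact_force: [-1.9, 18.5, 12.0]
finger_gap: 0.219
finger_force: 60.9
```

>>> drive_tool(series=[{"offset": [0, 0.001, 0], "twist": [0, 0, 0], "claw": 0.3}, {"offset": [0, 0.002, 0], "twist": [0, 0, 0], "claw": 0.5}, {"offset": [0, 0.002, 0], "twist": [0, 0, 0], "claw": 0.5}, {"offset": [0, 0.002, -0.03], "twist": [0, 0, 0], "claw": 0.5}, {"offset": [0, 0.002, -0.07], "twist": [0, 0, 0], "claw": 0.5}])

```text
time: 11.65
eef_pos: [0.5533, -0.0815, 0.0759]
eef_rot: [0.235, -3.128, -0.003]
contact_force: [0.2, -0.0, 0.2]
finger_gap: 0.495
finger_force: 0.0
```

>>> drive_tool(series=[{"offset": [0, 0.02, -0.04], "twist": [0, 0, 0], "claw": 0.5}, {"offset": [0, 0.06, -0.06], "twist": [0, 0, 0], "claw": 0.5}, {"offset": [0, 0.1, -0.06], "twist": [0, 0, 0], "claw": 0.5}, {"offset": [0, 0.12, -0.06], "twist": [0, 0, 0], "claw": 0.5}])

```text
time: 12.05
eef_pos: [0.5378, 0.0388, 0.1388]
eef_rot: [-0.237, 3.13, -0.0]
contact_force: [-1.1, -0.4, -0.5]
finger_gap: 0.5
finger_force: 0.0
```

```bash
python3 - <<'E'
from h import *
from workcell import status
s=status.observe(); print(s['eef_pos'],s['joint_pos'])
t,dt=imaging.capture("top"); mt=imaging.camera_model("top"); P=cloud(mt,dt)
b=((t.max(2)>165)*255).astype('uint8'); w=ray(mt,blob(b,(360,140,495,260)),.064)
r=cv2.minAreaRect((w*1000).astype(np.float32)); bp=cv2.boxPoints(r); print(r,bp)
O=np.array([560.2,-121.]); X=np.array([.1503,-.9886]); Y=np.array([.9886,.1503])
print("rack coords corners",[( (q-O)@X,(q-O)@Y) for q in bp])
cv2.imwrite("pics/t4.png",t[130:330,250:600])
E
```

```text
[0.53775033 0.03883737 0.1387696 ] [-1.52406300e-01  1.19793941e-01  1.76577936e+00  3.97122266e-04
  1.25384256e+00 -1.87474114e+00]
((567.4306030273438, -170.86508178710938), (149.43634033203125, 200.86643981933594), 8.67756462097168) [[ 478.415     -82.85452 ]
 [ 508.72043  -281.42166 ]
 [ 656.44617  -258.87564 ]
 [ 626.14075   -60.308502]]
rack coords corners [(np.float64(-50.002903069458014), np.float64(-75.11937731506352)), (np.float64(150.85547483581544), np.float64(-75.0040801226807)), (np.float64(150.7696574621582), np.float64(74.42625186584469)), (np.float64(-50.08872044311524), np.float64(74.31095467346188))]
```

>>> drive_tool(series=[{"offset": [0.01, -0.01, 0], "twist": [8, 0, 0], "claw": 0.65}, {"offset": [0.02, -0.02, 0], "twist": [16, 0, 0], "claw": 0.65}, {"offset": [0.025, -0.03, 0], "twist": [24, 0, 0], "claw": 0.65}, {"offset": [0.025, -0.04, 0], "twist": [32, 0, 0], "claw": 0.65}, {"offset": [0.025, -0.05, 0], "twist": [40, 0, 0], "claw": 0.65}])

```text
time: 12.6
eef_pos: [0.5215, -0.0169, 0.1389]
eef_rot: [-0.217, 2.89, -1.061]
contact_force: [0.7, -0.3, -0.4]
finger_gap: 0.649
finger_force: 0.0
```

```bash
cat >> h.py <<'E'
O=np.array([.5602,-.1210,0]); X=np.array([.1503,-.9886,0]); Y=np.array([.9886,.1503,0]); Zr=np.array([0,0,1.])
RR=np.c_[X,Y,Zr]
def where():
    from workcell import status
    s=status.observe(); R=Rot.from_rotvec(s['eef_rot']).as_matrix(); z=RR.T@R[:,2]
    return RR.T@(s['eef_pos']-O), np.degrees(np.arctan2(-z[2],z[0])), R, s
def goto(x,y,z,decl,n=1,ref=None):
    """print move to rack pos (mm) with the tool z at decl deg below rack +x, tool x = rack -y"""
    r,dc,R,s=where()
    D=np.radians(decl); tz=X*np.cos(D)-Zr*np.sin(D); tx=-Y; G=np.c_[tx,np.cross(tz,tx),tz]
    off=R.T@(O+RR@(np.array([x,y,z])/1000)-s['eef_pos']); tw=np.degrees(Rot.from_matrix(R.T@G).as_rotvec())
    print("now rack",(r*1000).round(1),"decl",dc.round(1),"-> offset",off.round(4),"twist",tw.round(1))
E
python3 - <<'E'
from h import *
goto(-52,-25,83,40); r,dc,R,s=where(); print(np.round(s['joint_pos'],2))
E
```

```text
now rack [-108.7  -22.6  138.9] decl 49.7 -> offset [ 0.0026 -0.0071  0.0793] twist [ 9.7  0.1 -0.1]
[ 0.16  0.19  1.86 -0.76  1.21 -1.24]
```

>>> drive_tool(series=[{"offset": [0.002, -0.002, 0.03], "twist": [5, 0, 0], "claw": 0.65}, {"offset": [0.003, -0.005, 0.06], "twist": [9.7, 0, 0], "claw": 0.65}, {"offset": [0.003, -0.007, 0.079], "twist": [9.7, 0, 0], "claw": 0.65}, {"offset": [0.003, -0.007, 0.079], "twist": [9.7, 0, 0], "claw": 0.65}])

```text
time: 13.0
eef_pos: [0.5237, -0.0738, 0.0788]
eef_rot: [-0.212, 2.792, -1.293]
contact_force: [-0.5, 0.2, -0.4]
finger_gap: 0.647
finger_force: 0.0
```

```bash
python3 - <<'E'
from h import *
goto(17,-25,25,40); r,dc,R,s=where(); print(np.round(s['joint_pos'],2),s['contact_force'])
p,d=imaging.capture("wrist"); m=imaging.camera_model("wrist")
v,u=np.mgrid[:480,:640]
C=np.stack([(u-m['cx'])/m['fx']*d,(v-m['cy'])/m['fy']*d,d],-1)
T=m['T_tool_cam']; t=C@T[:3,:3].T+T[:3,3]; W=t@R.T+s['eef_pos']; Q=(W-O)@RR
k=(abs(t[...,0]-.011)<.004)&(t[...,2]<-.02)&(d>0)&(abs(t[...,1])<.06)
for sgn in(1,-1):
    a=t[k&(t[...,1]*sgn>0)]; print("finger",sgn,len(a), a[:,2].max()*1e3 if len(a) else None, np.percentile(a[a[:,2]>a[:,2].max()-.01][:,1]*1e3,[0,50,100]))
b=(p.max(2)>165)&(abs(Q[...,2]-.064)<.008)&(abs(Q[...,1])<.08); print("board free end x, z",np.percentile(Q[b][:,0],1)*1e3,np.median(Q[b][:,2])*1e3)
a,_=imaging.capture("scene"); cv2.imwrite("pics/p5.png",np.hstack([cv2.resize(a[100:320,130:400],(432,352)),cv2.resize(p,(368,352))]))
E
```

```text
now rack [-52.1 -28.9  78.8] decl 40.3 -> offset [-0.0044 -0.0037  0.0875] twist [ 0.3 -0.3  0.2]
[ 0.12  0.35  1.9  -1.    1.14 -1.04] [-0.5002867   0.15903205 -0.40465606]
finger 1 14820 -34.61370260160937 [27.03950206 29.54553256 38.8487234 ]
finger -1 14304 -34.37749175145024 [-39.42095205 -30.56783448 -27.87584945]
board free end x, z -51.40248735295628 63.73100865913356
```

View pics/p5.png

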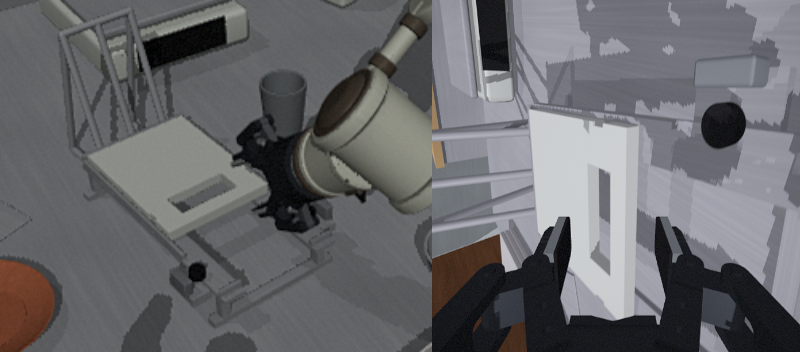

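The left half shows the tilted gripper behind the board's free end at about (265,180), clear of the cup at (285,100). In the wrist half the fingers at (555,245) and (672,245) straddle the plane of the board, whose free edge is at x≈635. Finger tips measure z = -34.5 mm, so I adjust the approach.

>>> drive_tool(series=[{"offset": [-0.004, -0.003, 0.02], "twist": [0.3, 0, 0], "claw": 0.65}, {"offset": [-0.004, -0.003, 0.04], "twist": [0.3, 0, 0], "claw": 0.65}, {"offset": [-0.004, -0.003, 0.06], "twist": [0.3, 0, 0], "claw": 0.65}, {"offset": [-0.004, -0.003, 0.075], "twist": [0.3, 0, 0], "claw": 0.65}, {"offset": [-0.004, -0.003, 0.08], "twist": [0.3, 0, 0], "claw": 0.65}])

```text
time: 13.6
eef_pos: [0.5396, -0.1347, 0.0324]
eef_rot: [-0.208, 2.783, -1.298]
contact_force: [-0.1, 0.1, -0.0]
finger_gap: 0.648
finger_force: 0.0
```

```bash
cat >> h.py <<'E'
def arc(th,ins=18,tip=34,y=-25,foot=0,decl=None,dn=0):
    """tool pose holding the free end of the board tipped th deg; dn = tool shift along board z (mm)"""
    a=np.radians(th); c,s_=np.cos(a),np.sin(a)
    F=np.array([150-14*min(1,s_ if th<90 else 1)-foot,50]); M=F+200*np.array([-c,s_])+(7+dn)*np.array([s_,c])
    D=np.radians(th if decl is None else decl)
    P=M+ins*np.array([c,-s_])+tip*np.array([np.cos(D),-np.sin(D)])
    print("th",th,"target",P.round(1)); goto(P[0],y,P[1],th if decl is None else decl)
E
python3 - <<'E'
from h import *
goto(12,-25,29,40); r,dc,R,s=where(); print(np.round(s['joint_pos'],2))
for th in (20,40): arc(th,decl=40)
p,d=imaging.capture("wrist"); m=imaging.camera_model("wrist")
v,u=np.mgrid[:480,:640]
C=np.stack([(u-m['cx'])/m['fx']*d,(v-m['cy'])/m['fy']*d,d],-1)
T=m['T_tool_cam']; t=C@T[:3,:3].T+T[:3,3]; W=t@R.T+s['eef_pos']; Q=(W-O)@RR
b=(p.max(2)>165)&(abs(Q[...,2]-.064)<.006)&(abs(Q[...,1])<.08); print("board free end x, z",np.percentile(Q[b][:,0],1)*1e3,np.median(Q[b][:,2])*1e3)
E
```

```text
now rack [ 10.4 -22.4  32.4] decl 40.0 -> offset [0.0026 0.0016 0.0034] twist [-0.  -0.  -0.1]
[ 0.    0.44  1.91 -1.11  1.01 -0.98]
th 20 target [ 2.6 97. ]
now rack [ 10.4 -22.4  32.4] decl 40.0 -> offset [ 0.0025 -0.0444 -0.0475] twist [-0.  -0.  -0.1]
th 40 target [ 32.1 150.5]
now rack [ 10.4 -22.4  32.4] decl 40.0 -> offset [ 0.0024 -0.1044 -0.0593] twist [-0.  -0.  -0.1]
board free end x, z -51.02129619875056 63.81194299450758
```

>>> drive_tool(series=[{"offset": [0.002, -0.006, -0.006], "twist": [0, 0, 0], "claw": 0.65}, {"offset": [0.002, -0.014, -0.012], "twist": [0, 0, 0], "claw": 0.65}, {"offset": [0.002, -0.022, -0.018], "twist": [0, 0, 0], "claw": 0.65}, {"offset": [0.002, -0.028, -0.023], "twist": [0, 0, 0], "claw": 0.65}, {"offset": [0.002, -0.032, -0.026], "twist": [0, 0, 0], "claw": 0.65}])

```text
time: 14.15
eef_pos: [0.5376, -0.1345, 0.0747]
eef_rot: [-0.209, 2.782, -1.297]
contact_force: [-1.2, 2.7, -2.2]
finger_gap: 0.655
finger_force: 1.5
```

```bash
cat >> h.py <<'E'
def tilt(save=None):
    """board angle from the scene depth (white points over the rack)"""
    m=imaging.camera_model("scene"); p,d=imaging.capture("scene")
    Q=(cloud(m,d)-O)@RR*1000
    k=(p.min(2)>120)&(abs(Q[...,1])<80)&(Q[...,0]>-80)&(Q[...,0]<200)&(Q[...,2]>45)&(Q[...,2]<260)
    k=cv2.morphologyEx(k.astype('uint8'),cv2.MORPH_OPEN,np.ones((3,3)))>0
    q=Q[k]; c=np.median(q,0); 
    for _ in range(5):
        u,s,vt=np.linalg.svd(q-q.mean(0),full_matrices=False); n=vt[2]; q2=Q[k]; e=(q2-q.mean(0))@n; q=q2[abs(e)<6]
    n=n*np.sign(n[0]+1e-3*n[2]) if abs(n[0])>.05 else n*np.sign(n[2])
    print("board pts",len(q),"normal",n.round(3),"angle",np.degrees(np.arccos(abs(n[2]))).round(1),"lo/hi z",np.percentile(q[:,2],[1,99]).round(),"x",np.percentile(q[:,0],[1,99]).round(),"y",np.percentile(q[:,1],[1,99]).round())
    if save: cv2.imwrite(save,p)
E
python3 -c "
from h import *
tilt('pics/s6.png'); r,dc,R,s=where(); print(r*1000,dc,s['contact_force'],np.round(s['joint_pos'],2))"
```

```text
board pts 1804 normal [ 0.181 -0.006  0.983] angle 10.5 lo/hi z [ 65. 104.] x [-50. 143.] y [-68.  70.]
[ 10.10965486 -24.04987197  75.15460311] 39.97393715438591 [-1.9738182   4.64467067 -1.07190147] [ 0.    0.35  1.92 -1.07  1.05 -1.07]
```

>>> drive_tool(series=[{"offset": [0, -0.009, -0.004], "twist": [0, 0, 0], "claw": 0.65}, {"offset": [0, -0.018, -0.008], "twist": [0, 0, 0], "claw": 0.65}, {"offset": [0, -0.027, -0.012], "twist": [0, 0, 0], "claw": 0.65}, {"offset": [0, -0.037, -0.016], "twist": [0, 0, 0], "claw": 0.65}, {"offset": [0, -0.047, -0.02], "twist": [0, 0, 0], "claw": 0.65}])

```text
time: 14.7
eef_pos: [0.5397, -0.15, 0.1232]
eef_rot: [-0.21, 2.783, -1.299]
contact_force: [-0.6, 1.0, -3.2]
finger_gap: 0.651
finger_force: 0.9
```

>>> drive_tool(series=[{"offset": [0, -0.01, -0.002], "twist": [0, 0, 0], "claw": 0.65}, {"offset": [0, -0.02, -0.004], "twist": [0, 0, 0], "claw": 0.65}, {"offset": [0, -0.03, -0.005], "twist": [0, 0, 0], "claw": 0.65}, {"offset": [0, -0.038, -0.006], "twist": [0, 0, 0], "claw": 0.65}, {"offset": [0, -0.04, -0.006], "twist": [0, 0, 0], "claw": 0.65}])

```text
time: 15.2
eef_pos: [0.543, -0.1713, 0.1579]
eef_rot: [-0.208, 2.782, -1.299]
contact_force: [-0.2, 1.9, -1.6]
finger_gap: 0.649
finger_force: 0.9
```

```bash
python3 -c "
from h import *
tilt('pics/s7.png'); r,dc,R,s=where(); print(r*1000,dc,s['contact_force'],np.round(s['joint_pos'],2))"
```

```text
board pts 345 normal [ 0.793  0.01  -0.61 ] angle 52.4 lo/hi z [175. 188.] x [-18.  -6.] y [-26.  71.]
[ 46.89859922 -24.56967114 157.5595655 ] 39.974123788730495 [-0.29748767  2.66783154 -0.36790593] [-0.07  0.19  1.91 -1.01  1.08 -1.27]
```

View pics/s7.png

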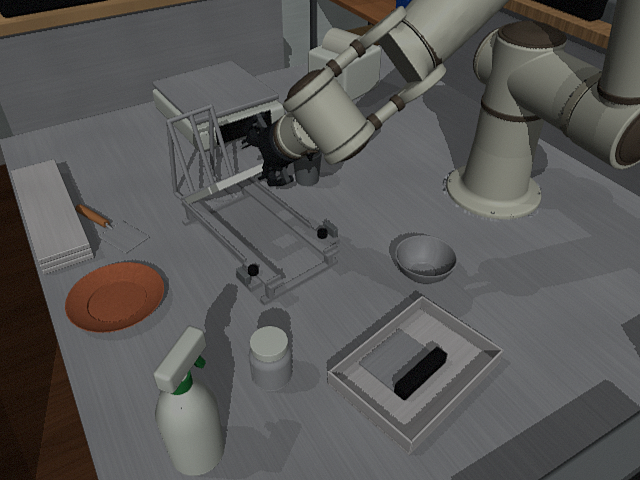

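The view shows the board tipped to about 38°, its free end held in the jaws near (270,170), foot by the stop near (210,190). The jar, cup and scraper are undisturbed. I'll narrow the jaws into a cage around the edge.

>>> drive_tool(series=[{"offset": [0, 0.003, 0], "twist": [0, 0, 0], "claw": 0.57}, {"offset": [0, 0.007, 0], "twist": [0, 0, 0], "claw": 0.48}, {"offset": [0, 0.011, 0], "twist": [0, 0, 0], "claw": 0.39}, {"offset": [0, 0.014, 0], "twist": [0, 0, 0], "claw": 0.31}, {"offset": [0, 0.014, 0], "twist": [0, 0, 0], "claw": 0.28}], squeeze=20)

```text
time: 15.75
eef_pos: [0.541, -0.1611, 0.1451]
eef_rot: [-0.212, 2.784, -1.298]
contact_force: [0.3, 1.7, -0.5]
finger_gap: 0.279
finger_force: 0.9
```

```bash
python3 -c "
from h import *
tilt(); r,dc,R,s=where(); print(r*1000,dc,s['contact_force'],s['finger_gap'],s['finger_force'])
for th in (40,50,60,75,90,100,108): arc(th)"
```

```text
board pts 370 normal [ 0.746  0.002 -0.666] angle 48.2 lo/hi z [175. 187.] x [-18.  -5.] y [-35.  71.]
[ 36.96443701 -24.95483609 145.48808487] 40.006547228151604 [-1.05887856  1.06390507 -0.77505958] 0.2796414925867099 0.897519662976265
th 40 target [ 32.1 150.5]
now rack [ 37.  -25.  145.5] decl 40.0 -> offset [ 0.     -0.0007 -0.0069] twist [ 0. -0.  0.]
th 50 target [ 49.5 167.9]
now rack [ 37.  -25.  145.5] decl 40.0 -> offset [ 0.0001 -0.0252 -0.0048] twist [-10.   -0.1   0. ]
th 60 target [ 69.9 181.7]
now rack [ 37.  -25.  145.5] decl 40.0 -> offset [ 0.0001 -0.0489  0.002 ] twist [-20.   -0.1   0. ]
th 75 target [104.9 194.8]
now rack [ 37.  -25.  145.5] decl 40.0 -> offset [ 0.0001 -0.0814  0.0204] twist [-35.   -0.1   0. ]
th 90 target [143. 198.]
now rack [ 37.  -25.  145.5] decl 40.0 -> offset [ 1.000e-04 -1.084e-01  4.750e-02] twist [-50.   -0.1   0. ]
th 100 target [168.6 194.5]
now rack [ 37.  -25.  145.5] decl 40.0 -> offset [ 1.000e-04 -1.222e-01  6.930e-02] twist [-60.   -0.1   0. ]
th 108 target [188.4 188.6]
now rack [ 37.  -25.  145.5] decl 40.0 -> offset [ 1.000e-04 -1.304e-01  8.830e-02] twist [-68.   -0.1   0. ]
```

>>> drive_tool(series=[{"offset": [0, -0.013, -0.001], "twist": [-5, 0, 0], "claw": 0.28}, {"offset": [0, -0.025, -0.002], "twist": [-10, 0, 0], "claw": 0.28}, {"offset": [0, -0.037, 0], "twist": [-15, 0, 0], "claw": 0.28}, {"offset": [0, -0.049, 0.003], "twist": [-20, 0, 0], "claw": 0.28}, {"offset": [0, -0.06, 0.008], "twist": [-25, 0, 0], "claw": 0.28}])

```text
time: 16.3
eef_pos: [0.5483, -0.2062, 0.1882]
eef_rot: [-0.229, 3.027, -0.667]
contact_force: [-0.1, -0.0, -0.5]
finger_gap: 0.277
finger_force: 0.5
```

```bash
python3 -c "
from h import *
tilt('pics/s8.png'); r,dc,R,s=where(); print(r*1000,dc,s['contact_force'],s['finger_gap'],s['finger_force'])
for th in (65,70,75,80,85,90): arc(th)"
```

```text
board pts 441 normal [0.906 0.014 0.424] angle 64.9 lo/hi z [177. 237.] x [49. 83.] y [-39.  71.]
[ 86.83575386 -23.64288685 191.5172909 ] 65.03562861049647 [ 0.14001081 -3.95008792  2.61079693] 0.28168379144435707 0.0
th 65 target [ 81.1 187.1]
now rack [ 86.8 -23.6 191.5] decl 65.0 -> offset [0.0014 0.0071 0.0016] twist [ 0.   0.2 -0.3]
th 70 target [ 92.8 191.5]
now rack [ 86.8 -23.6 191.5] decl 65.0 -> offset [ 0.0013 -0.0054  0.0026] twist [-5.   0.2 -0.2]
th 75 target [104.9 194.8]
now rack [ 86.8 -23.6 191.5] decl 65.0 -> offset [ 0.0013 -0.0178  0.0047] twist [-10.    0.2  -0.2]
th 80 target [117.4 197. ]
now rack [ 86.8 -23.6 191.5] decl 65.0 -> offset [ 0.0013 -0.03    0.008 ] twist [-15.    0.2  -0.2]
th 85 target [130.1 198. ]
now rack [ 86.8 -23.6 191.5] decl 65.0 -> offset [ 0.0012 -0.042   0.0123] twist [-20.    0.3  -0.2]
th 90 target [143. 198.]
now rack [ 86.8 -23.6 191.5] decl 65.0 -> offset [ 0.0012 -0.0537  0.0178] twist [-25.    0.3  -0.2]
```

>>> drive_tool(series=[{"offset": [0.001, -0.01, 0.001], "twist": [-5, 0, 0], "claw": 0.28}, {"offset": [0.001, -0.022, 0.003], "twist": [-10, 0, 0], "claw": 0.28}, {"offset": [0.001, -0.034, 0.006], "twist": [-15, 0, 0], "claw": 0.28}, {"offset": [0.001, -0.044, 0.01], "twist": [-19, 0, 0], "claw": 0.28}, {"offset": [0.001, -0.044, 0.01], "twist": [-19, 0, 0], "claw": 0.28}])

```text
time: 16.85
eef_pos: [0.5534, -0.2531, 0.1969]
eef_rot: [-0.228, 3.121, -0.167]
contact_force: [0.1, 0.4, -0.2]
finger_gap: 0.275
finger_force: 0.0
```

```bash
python3 -c "
from h import *
tilt(); r,dc,R,s=where(); print(r*1000,dc,s['contact_force'],s['finger_gap'],s['finger_force'])
for th in (85,90,95,100,105,110): arc(th,ins=12)"
```

```text
board pts 275 normal [0.998 0.021 0.062] angle 86.5 lo/hi z [193. 253.] x [122. 138.] y [-40.  71.]
[127.68173303 -26.43112572 196.28198499] 83.89873710377613 [-0.28361876  1.04178969 -0.59960601] 0.28178122855955406 0.0
th 85 target [129.6 204. ]
now rack [127.7 -26.4 196.3] decl 83.9 -> offset [-0.0014 -0.0027 -0.0075] twist [-1.1 -0.1 -0.2]
th 90 target [143. 204.]
now rack [127.7 -26.4 196.3] decl 83.9 -> offset [-0.0015 -0.016  -0.006 ] twist [-6.1 -0.1 -0.2]
th 95 target [156.4 202.8]
now rack [127.7 -26.4 196.3] decl 83.9 -> offset [-0.0015 -0.0292 -0.0034] twist [-11.1  -0.1  -0.2]
th 100 target [169.6 200.4]
now rack [127.7 -26.4 196.3] decl 83.9 -> offset [-0.0016 -0.0421  0.0003] twist [-16.1  -0.1  -0.2]
th 105 target [182.6 196.9]
now rack [127.7 -26.4 196.3] decl 83.9 -> offset [-0.0016 -0.0547  0.0052] twist [-21.1  -0.   -0.2]
th 110 target [195.2 192.3]
now rack [127.7 -26.4 196.3] decl 83.9 -> offset [-0.0017 -0.0667  0.0111] twist [-26.1  -0.   -0.2]
```

>>> drive_tool(series=[{"offset": [-0.001, -0.012, -0.005], "twist": [-5, 0, 0], "claw": 0.28}, {"offset": [-0.001, -0.024, -0.004], "twist": [-9, 0, 0], "claw": 0.28}, {"offset": [-0.001, -0.034, -0.002], "twist": [-13, 0, 0], "claw": 0.28}, {"offset": [-0.001, -0.042, 0], "twist": [-16, 0, 0], "claw": 0.28}, {"offset": [-0.001, -0.049, 0.003], "twist": [-19, 0, 0], "claw": 0.28}])

```text
time: 17.4
eef_pos: [0.5619, -0.2969, 0.1982]
eef_rot: [0.234, -3.094, -0.354]
contact_force: [0.4, -0.2, -0.2]
finger_gap: 0.276
finger_force: 0.1
```

```bash
python3 -c "
from h import *
tilt(); r,dc,R,s=where(); print(r*1000,dc,s['contact_force'],s['finger_gap'],s['finger_force'])
for th in (105,110,113): arc(th,ins=12)"
```

```text
board pts 5160 normal [ 0.966  0.005 -0.259] angle 75.0 lo/hi z [ 57. 245.] x [132. 184.] y [-75.  72.]
[176.2351687  -25.74567228 196.61794992] 103.13337725495713 [-1.9892749  -3.43079918 -1.44665686] 0.2815231015772442 0.2685133901968584
th 105 target [182.6 196.9]
now rack [176.2 -25.7 196.6] decl 103.1 -> offset [-0.0008 -0.0061 -0.0018] twist [-1.9 -0.1 -0.2]
th 110 target [195.2 192.3]
now rack [176.2 -25.7 196.6] decl 103.1 -> offset [-0.0008 -0.0195 -0.0001] twist [-6.9 -0.1 -0.2]
th 113 target [202.6 189. ]
now rack [176.2 -25.7 196.6] decl 103.1 -> offset [-0.0008 -0.0274  0.0014] twist [-9.9 -0.1 -0.2]
```

Board is at 105° and square; I'll follow it the last few degrees.

>>> drive_tool(series=[{"offset": [0, -0.005, -0.002], "twist": [-2, 0, 0], "claw": 0.28}, {"offset": [0, -0.01, -0.003], "twist": [-4, 0, 0], "claw": 0.28}, {"offset": [0, -0.015, -0.003], "twist": [-5.5, 0, 0], "claw": 0.28}, {"offset": [0, -0.019, -0.003], "twist": [-7, 0, 0], "claw": 0.3}, {"offset": [0, -0.019, -0.003], "twist": [-7, 0, 0], "claw": 0.3}])

```text
time: 17.95
eef_pos: [0.5646, -0.3169, 0.196]
eef_rot: [0.229, -3.058, -0.541]
contact_force: [-0.3, -0.1, -0.2]
finger_gap: 0.299
finger_force: 0.0
```

```bash
python3 -c "
from h import *
tilt('pics/s9.png'); r,dc,R,s=where(); print(r*1000,dc,s['contact_force'],s['finger_gap'],s['finger_force'])"
```

```text
board pts 4840 normal [ 0.93   0.005 -0.368] angle 68.4 lo/hi z [ 58. 224.] x [131. 198.] y [-74.  72.]
[194.01217449 -24.9055766  196.50935332] 110.02702196697776 [-0.02940598 -0.40447935 -0.06191896] 0.3015225978758481 0.0
```

View pics/s9.png

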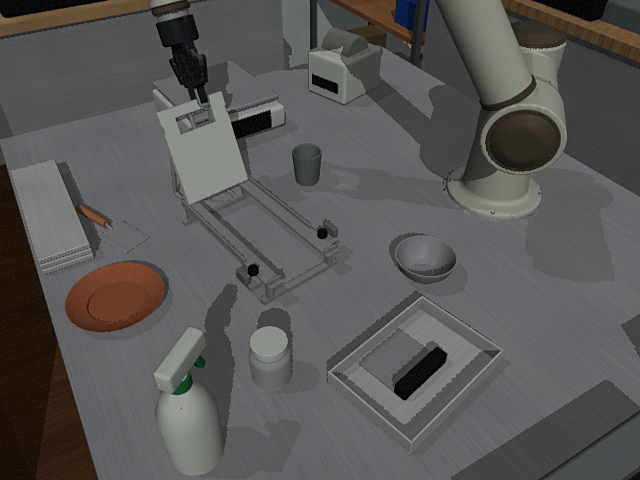

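The board leans on the wires at about 111.6° and is square, with its foot near (215,195) and the fingers at (200,95) carrying no force. I'll withdraw along the tool axis.

>>> drive_tool(series=[{"offset": [0, 0, -0.01], "twist": [0, 0, 0], "claw": 0.33}, {"offset": [0, 0, -0.02], "twist": [0, 0, 0], "claw": 0.33}, {"offset": [0, 0, -0.04], "twist": [0, 0, 0], "claw": 0.33}, {"offset": [0, 0, -0.07], "twist": [0, 0, 0], "claw": 0.33}, {"offset": [0, 0, -0.1], "twist": [0, 0, 0], "claw": 0.33}])

```text
time: 18.5
eef_pos: [0.5701, -0.3507, 0.2934]
eef_rot: [0.231, -3.06, -0.538]
contact_force: [0.0, 0.1, 0.3]
finger_gap: 0.328
finger_force: 0.0
```

```bash
python3 - <<'E'
from h import *
tilt('pics/s10.png'); r,dc,R,s=where(); print(r*1000,dc,s['contact_force'],s['time'])
t,d=imaging.capture("top"); m=imaging.camera_model("top"); P=cloud(m,d)
b=((t.max(2)>165)*255).astype('uint8'); print("jar",rect(blob(b,(210,120,260,180)),m,.09))
k=np.zeros(d.shape,bool); k[290:350,465:525]=1; q=P[k&(P[...,2]>.07)&(P[...,2]<.09)][:,:2]; print("cup",cv2.minAreaRect((q*1000).astype(np.float32)))
bl=((t.max(2)<75)*255).astype('uint8'); w=rect(blob(bl,(120,195,230,330)),m,.03); print("handle",w)
E
```

```text
board pts 4850 normal [ 0.929  0.005 -0.37 ] angle 68.3 lo/hi z [ 59. 224.] x [131. 198.] y [-75.  72.]
[231.39939396 -24.19508589 299.10668903] 109.48908158939079 [ 0.59519178 -1.75545268  3.9479879 ] 18.55
jar (array([0.68287457, 0.19875272]), (56.99843215942383, 55.60078048706055), 88.61079406738281)
cup ((371.9750061035156, -244.39280700683594), (19.302509307861328, 59.01830291748047), 42.11766052246094)
handle (array([0.47415393, 0.32420438]), (111.49948120117188, 27.44742774963379), 13.59531021118164)
```

```bash
python3 -c "
from workcell import order
print(order.close_job())"
```

```text
the job is handed in; nothing more can be done
None
```

The job is handed in, with no verdict returned: at the last check the scraper was in the tray, and the board leaned squarely on the wires at about 112° with its foot about 22 mm from the stop; the jar hadn't moved, and the cup looked in place but the arm blocked its final measurement.

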